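# Nest the test cups and show the underside to the camera

### The arm

A 7-joint arm with a two-finger parallel gripper is mounted at the origin on a cart in front of the work surface, level with it; the furniture and walls round the work are solid. World frame = base frame: x ahead of the robot, y to its left, z up, the work surface at z = 0. Lengths are in m, angles in rad, forces in N, time in s.
With the tool pointing down it reaches from about 0.35 to 0.9 m from the base axis. Payload 19.9 kg.
Tool frame: the origin (TCP) lies on the centre line of the jaws, within the pads' length; the fingertips stand 8 mm ahead of it and the grasp point (between the pads) lies 11 mm behind it (robot.nose_length is the distance from the TCP to the fingertips, in m); x points along the fingers, y is the direction in which the jaws open and shut, and the axes are right-handed (so a half turn about x gives the same grasp; the last joint's range is limited). The gripper opens to 94 mm and grips with 3 to 60 N. Pads are 16 mm wide; open, the fingers measure 119 mm over their backs; the gripper's body (75 mm by 177 mm) begins 78 mm behind the grasp point.
Start: joints at [-1.252, 0.417, -0.01, 1.614, 0.005, 1.111, -0.053], TCP at [0.22, 0.585, 0.213] pointing down, gripper open.
Joint ranges: [-2.81, 2.81], [-0.39, 2.02], [-1.27, 1.25], [0.06, 2.57], [-1.19, 4.33], [0.19, 2], [-2.82, 2.82]. Speed limits (rad/s): [1.89, 1.89, 2.39, 2.39, 3.01, 3.01, 3.01].

### API

Orientations are given as a rotation vector (axis times angle).
In Python, from plant import state, imaging, robot gives the robot as it stands.
- The arm moves only by the tool servo_tool, never from a script. Its argument "series" is a list of rows, each a list of 7 numbers: the shift along the tool's x, y, z scaled (see below), then the turn, a rotation vector about the tool's x, y, z scaled (see below), then the gripper command: -1 is shut, 1 is fully open, values between are in proportion. A call has exactly 8 rows; each row shifts and turns the commanded pose from where the row before left it, along the tool's axes as they then stand; what a row does not reach is not made up. The controller multiplies each number of a shift by 0.3 m and each number of a turn by 360 degrees. A row lasts 1/8 s, in which the tool goes at most 62.5 mm and 10.7 degrees, less where a joint would pass 70% of its speed; a pose out of reach is approached as far as the arm can. A call with a number of a shift or a turn outside -1 to 1 is refused whole. A call with a gripper value outside its range is refused whole. The fingers move at their own pace and stop on an object; "force" is the grip in N (left out, the last holds). Time passes only in rows, so rows that do not move let the fingers close, or fill a call up. It gives the time, the measured TCP pose, the force and the opening at its end, in the units of the state.
- state(): the state, without advancing time (a new reading comes with each control period).
- imaging.get_image(name): name is "scene" or "top" or "wrist"; returns a dict with "color" (420x560x3 uint8, red, green, blue), "mtx" (3x3 intrinsics, pixels), "R" (3x3) and "t" (3): a world point X has camera coordinates R X + t; the wrist camera has in their place "hand_eye" (4x4, takes a point from camera to tool coordinates, whose origin is the TCP and whose axes are the tool frame's). Camera axes: x right, y down, z forward; pixel columns grow to the right and rows downward; lengths in m; the calibration is good to about 2 mm. A picture is of the moment at which its call begins: read the wrist's pose just before it. There is no depth.
- robot.job_done(): hands the job in, once; it reports no verdict.
The state is a dict: "t": time; "q": joint angles; "qd": joint speeds; "joint_efforts": joint torques, N m; "tool_pos": TCP position; "ee_rot": TCP orientation; "wrist_force": force on the tool from outside, world axes, zero at the start; "wrist_torque": the same for the moment, N m; "gripper_width": finger opening in m.
Only numpy, scipy, OpenCV 4.12 (cv2) and the standard library are available. Lean on these libraries where they do the work, as an engineer would, in place of code of your own. Each camera call takes 0.05 s, during which the arm holds its last target.

### The job

Make up the nest of test cups on the desk: stand the middle (silver) cup in the large (blue) one first, then the small (brass) cup in the middle one. Then grip the large cup, lift the whole nest and show its underside to the little inspection camera: base centred in front of the lens and square to it, about 12 cm away, with the mouths away from the lens. Finish holding it still there, without putting it down or letting go; do not touch the camera and leave everything else on the desk where it is.

Things in the scene. Friction and masses are not known exactly. Their poses are not given: they have to be found in the camera images.
- large_cup: Large blue straight round metal cup, 66 mm outside diameter, 44 mm high, wall 3 mm, floor 4 mm; upright, empty. Origin: centre of its underside; z up out of its mouth. Inside diameter 60 mm. Its underside carries the white identification disc that the camera must see. 0.14 kg as a rule.
- middle_cup: Middle silver straight round metal cup, 52 mm outside diameter, 58 mm high, wall 3 mm, floor 4 mm; upright, empty. Origin: centre of its underside; z up out of its mouth. Inside diameter 46 mm. 4 mm play all round in the large cup; seated there it is 4 mm above the large cup's underside and stands 18 mm proud of its rim. 0.10 kg as a rule.
- small_cup: Small brass-coloured straight round metal cup, 38 mm outside diameter, 72 mm high, wall 3 mm, floor 4 mm; upright, empty. Origin: centre of its underside; z up out of its mouth. 4 mm play all round in the middle cup; seated there it is 4 mm above the middle cup's underside and stands 18 mm proud of its rim. 0.07 kg as a rule.
- camera: Fixed stand of the inspection camera: dark base plate 110x100x10 mm with two aluminium cheeks, 90 mm high. Origin: on the desk under the plate. At yaw 0 the camera looks towards -x and up; yaw differs from run to run.
- camera_head: Fixed grey camera head, lens 118 mm above the desk. Origin: centre of the lens front. z points out along the line of sight, 55 degrees above the horizontal, roughly towards the robot; x, y lie across it. Wanted: the centre of the large cup's underside 120 mm out along +z, the cup's z axis the same way as this z (the nest leans 35 degrees from upright, mouths away from the lens).
- detector_a: first teal gas detector, 205x99x58 mm, lying on the desk. Bystander.
- detector_b: second teal gas detector, 205x99x58 mm, lying on the desk. Bystander.
- clear_tape: roll of tan adhesive tape, 96 mm across, 48 mm high. Bystander.
- keys: small bunch of keys with a blue tag, 101x122x8 mm. Bystander.
- marker_pen: black marker pen, 138 mm long, 12 mm thick. Bystander.
- thread_tape: small blue-and-white reel of thread tape, 54 mm across, 15 mm high. Bystander.
- ball_pen: red ball pen, 145 mm long, 9 mm thick. Bystander.

How it is judged:
By the outcome, as a careful person would: the job done as asked, in the order asked, and still so for the second after the job is handed in, while the arm keeps its last pose, push and grip.
It also fails if it takes over 72 s, if anything falls off the work surface, if the arm or the gripper's body presses on something with over 40 N, if the wrist force passes 120 N, or if a joint passes its speed limit or range.

## Working session

There is one attempt and no reset: what is moved stays moved. The work goes in short steps, Python scripts to look and compute and a tool call to move; the robot and the scene stay as the last step left them, time stands still between calls to the robot, and variables do not carry over. Pictures are saved under pics/ and viewed, and the job is handed in when it is done.

Besides the shell and the picture viewer there is one more tool, called after "Emit:" by a JSON object that holds its "op" and its "data", one argument or row to a line. servo_tool: Moves the arm, as the interface text tells. Its arguments: {"type":"object","properties":{"series":{"type":"array"},"force":{"type":"number"}},"required":["series"]}

```bash
ls; mkdir -p pics
cat > h.py <<'E'
import numpy as np, cv2
from scipy.spatial.transform import Rotation as Ro
from plant import state, imaging, robot
def shot(n,f):
    im=imaging.get_image(n); cv2.imwrite('pics/'+f,im['color'][:,:,::-1]); return im
def ray(im,u,v):
    d=np.linalg.inv(im['mtx'])@[u,v,1]; R=im['R'];return -R.T@im['t'], R.T@d
def onz(im,u,v,z):
    c,d=ray(im,u,v); return c+d*(z-c[2])/d[2]
def wristfix(im,s):
    T=np.eye(4);T[:3,:3]=Ro.from_rotvec(s['ee_rot']).as_matrix();T[:3,3]=s['tool_pos']
    M=np.linalg.inv(T@im['hand_eye']); im['R']=M[:3,:3];im['t']=M[:3,3];return im
def proj(im,X):
    p=im['mtx']@(im['R']@np.asarray(X)+im['t']);return p[:2]/p[2]
E
python3 - <<'E'
from h import *
s=state();print(s)
for n in ['scene','top']:
    im=shot(n,n+'0.png');print(n,im['mtx'],im['R'],im['t'])
s=state();im=shot('wrist','wrist0.png');print(im['hand_eye'],im['mtx'])
E
```

```text
pics
{'t': 0.0, 'q': array([-1.25251128,  0.41796827, -0.01029084,  1.61418223,  0.00469556,
        1.11069262, -0.05300837]), 'qd': array([-0.00014336, -0.00094173,  0.00110153,  0.00055077, -0.00018498,
        0.00163169,  0.00147404]), 'joint_efforts': array([-4.11619931e-04, -8.51235151e+01,  6.38765786e-01, -4.25995159e+01,
       -4.88252600e-02,  1.84739922e-02,  7.93922300e-05]), 'tool_pos': array([0.21993198, 0.58462817, 0.21282551]), 'ee_rot': array([ 0.28135148,  1.55242559, -0.28327657]), 'wrist_force': array([-0.23197673, -0.07829835,  0.05013432]), 'wrist_torque': array([-0.03103559,  0.00488954,  0.00917167]), 'gripper_width': 0.094278923522177}
scene [[393.04347994   0.         287.5478377 ]
 [  0.         393.04347994 207.32033682]
 [  0.           0.           1.        ]] [[ 0.86587465 -0.5001183  -0.0119489 ]
 [-0.29369642 -0.48886241 -0.8214353 ]
 [ 0.40497346  0.71476935 -0.57017652]] [-0.51227987  0.22798127  0.95742477]
top [[409.66336493   0.         279.30316125]
 [  0.         409.66336493 213.17367805]
 [  0.           0.           1.        ]] [[-0.00546261 -0.99982524  0.01787873]
 [-0.99360225  0.00341002 -0.11288461]
 [ 0.11280392 -0.01838099 -0.99344724]] [-0.02961781  0.57532799  1.12972327]
[[-8.65642961e-04 -2.48185537e-01  9.68712130e-01 -1.71540625e-01]
 [ 9.99999606e-01 -2.39797903e-05  8.87457849e-04 -1.05539995e-03]
 [-1.97024689e-04  9.68712516e-01  2.48185460e-01 -7.22717359e-02]
 [ 0.00000000e+00  0.00000000e+00  0.00000000e+00  1.00000000e+00]] [[300.64321072   0.         276.19097092]
 [  0.         300.64321072 209.86903   ]
 [  0.           0.           1.        ]]
```

View pics/scene0.png

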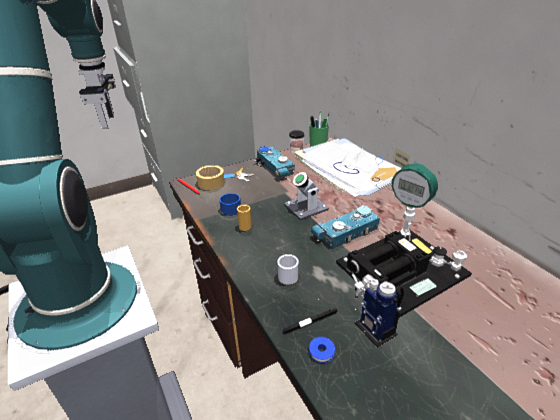

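View pics/top0.png

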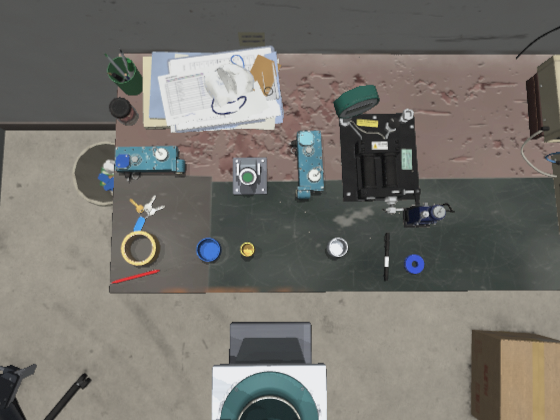

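View pics/wrist0.png

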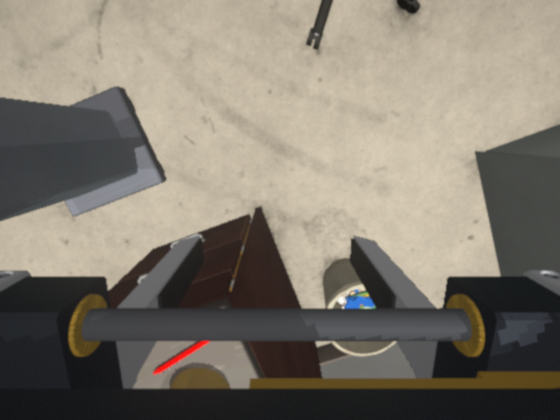

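The top view shows the blue cup at (209,250), brass at (247,250), silver at (338,247) and the camera stand at (249,176). The scene view agrees with this layout. I'll measure these next.

Run:
```python
from h import *
t=imaging.get_image('top');s=imaging.get_image('scene')
print(onz(t,209,250,.044),onz(t,247,250,.072),onz(t,338,247,.058),onz(t,248,177,.118))
a=cv2.resize(t['color'][150:290,180:380][:,:,::-1],None,fx=4,fy=4,interpolation=cv2.INTER_CUBIC)
cv2.imwrite('pics/tz.png',a)
b=cv2.resize(s['color'][160:300,200:360][:,:,::-1],None,fx=4,fy=4,interpolation=cv2.INTER_CUBIC)
cv2.imwrite('pics/sz.png',b)
print(-t['R'].T@t['t'],-s['R'].T@s['t'])
```

```text
[0.4717975  0.16361006 0.044     ] [0.47060031 0.05665429 0.072     ] [ 0.47791075 -0.19306966  0.058     ] [0.66233961 0.05188584 0.118     ]
[ 0.44404818 -0.01080908  1.18779567] [ 0.12279582 -0.82908694  0.72705181]
```

View pics/tz.png

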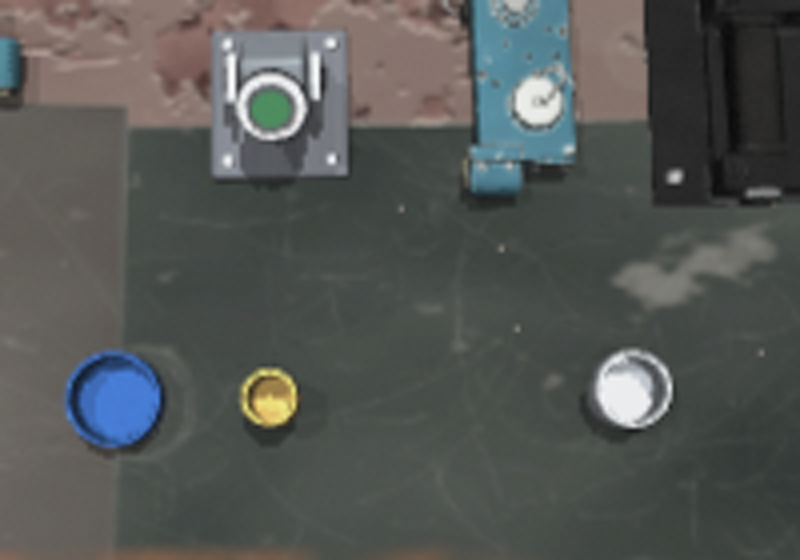

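View pics/sz.png

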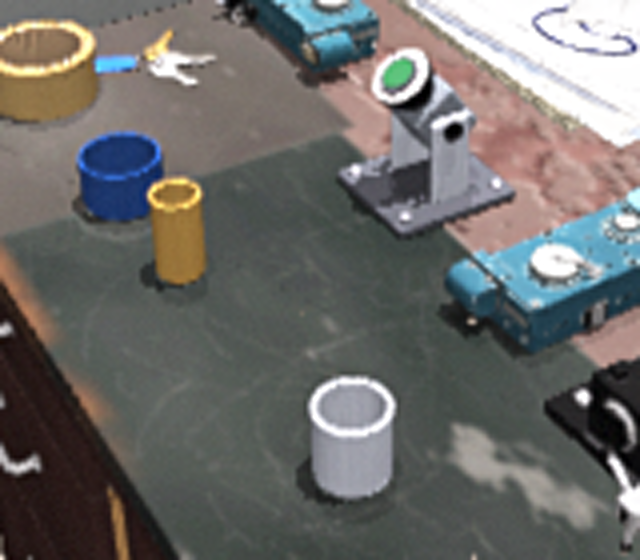

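```bash
cat > m.py <<'E'
from h import *
def comp(im,lo,hi,box):
    hsv=cv2.cvtColor(im['color'],cv2.COLOR_RGB2HSV);x0,y0,x1,y1=box
    m=cv2.inRange(hsv,np.array(lo),np.array(hi));k=np.zeros_like(m);k[y0:y1,x0:x1]=m[y0:y1,x0:x1]
    n,l,st,c=cv2.connectedComponentsWithStats(k);i=1+np.argmax(st[1:,4])
    cn=max(cv2.findContours((l==i).astype(np.uint8),cv2.RETR_EXTERNAL,cv2.CHAIN_APPROX_NONE)[0],key=cv2.contourArea)
    hl=cv2.convexHull(cn);M=cv2.moments(hl)
    return (M['m10']/M['m00'],M['m01']/M['m00']),st[i]
def tri(a,pa,b,pb):
    c1,d1=ray(a,*pa);c2,d2=ray(b,*pb);S=np.linalg.lstsq(np.c_[d1,-d2],c2-c1,rcond=None)[0]
    p,q=c1+d1*S[0],c2+d2*S[1];return (p+q)/2,np.linalg.norm(p-q)
E
python3 - <<'E'
from m import *
t=imaging.get_image('top');s=imaging.get_image('scene')
Z=dict(blue=((105,120,60),(125,255,255),(190,230,230,270),(215,188,248,220),.022),
 brass=((15,90,60),(35,255,255),(236,238,260,262),(234,200,255,235),.036),
 silver=((0,0,125),(179,45,255),(320,230,355,262),(270,250,305,290),.029),
 lens=((50,80,50),(80,255,255),(238,165,260,188),(290,170,312,192),.118))
for n,(lo,hi,b1,b2,z) in Z.items():
    p,s1=comp(t,lo,hi,b1);q,s2=comp(s,lo,hi,b2)
    print(n,p,s1,q,s2,'\n top',onz(t,*p,z),'scene',onz(s,*q,z),'tri',*tri(t,p,s,q))
P=[(180+x/4-.4,150+y/4-.4) for x,y in [(228,45),(332,44),(332,160),(228,160)]]
W=[onz(t,*p,.012) for p in P];print(np.array(W),np.mean(W,0))
st=state();print(st['t'],Ro.from_rotvec(st['ee_rot']).as_matrix())
E
```

```text
blue (208.1579760525299, 249.32985708767862) [197 238  24  24 446] (229.70046948356804, 203.29061032863848) [220 193  21  22 363] 
 top [0.47423099 0.16936479 0.022     ] scene [0.47601276 0.16981223 0.022     ] tri [0.47491552 0.16897133 0.02280386] 0.0015092553996862114
brass (246.97476340694007, 249.00525762355412) [240 242  15  15 174] (244.1615673644659, 216.96511003757377) [237 204  15  27 325] 
 top [0.47423062 0.05891096 0.036     ] scene [0.47733139 0.06019987 0.036     ] tri [0.47530254 0.05835988 0.03777239] 0.0024064060771736206
silver (337.900238948626, 246.6780167264038) [329 237  19  20 258] (287.57968313140725, 268.3153153153153) [277 254  22  30 557] 
 top [ 0.47968926 -0.19748476  0.029     ] scene [ 0.48246723 -0.1898577   0.029     ] tri [ 0.47920746 -0.19625118  0.03587726] 0.0005934665210829693
lens (247.27927927927928, 176.87687687687688) [243 173  10   9  67] (299.1369047619047, 178.04166666666666) [296 175   7   7  37] 
 top [0.66267498 0.05379561 0.118     ] scene [0.66374123 0.05152587 0.118     ] tri [0.6638068  0.053453   0.11681028] 0.0019371055011493095
[[0.73207142 0.09156571 0.012     ]
 [0.7327369  0.01553128 0.012     ]
 [0.64666776 0.01560554 0.012     ]
 [0.6468475  0.09103007 0.012     ]] [0.6895809  0.05343315 0.012     ]
0.35 [[-5.30624434e-05  3.52086473e-01  9.35967474e-01]
 [-2.50356999e-04  9.35967442e-01 -3.52086475e-01]
 [-9.99999967e-01 -2.53008577e-04  3.84825934e-05]]
```

```bash
cat > plan.py <<'E'
import sys,json
from h import *
def Rt(yaw,pitch=0.):
    # tool x down, y at azimuth yaw; pitch>0 leans so that tool x gains +y component
    c,s=np.cos(yaw),np.sin(yaw)
    R=np.array([[0,c,s],[0,s,-c],[-1,0,0]],float)
    return R@Ro.from_rotvec([0,0,pitch]).as_matrix()
def plan(pos,R,n,w=None,s=None):
    s=s or state();p=np.array(s['tool_pos']);A=Ro.from_rotvec(s['ee_rot']);B=Ro.from_matrix(R)
    d=(A.inv()*B).as_rotvec();rows=[];P=p.copy();C=A
    w=np.ones(n) if w is None else np.array(w,float);f=np.cumsum(w)/w.sum()
    for i in range(n):
        tp=p+(np.array(pos)-p)*f[i];tr=A*Ro.from_rotvec(d*f[i])
        sh=np.round(C.inv().apply(tp-P)/.3,3);tu=np.round((C.inv()*tr).as_rotvec()/(2*np.pi),4)
        rows.append(list(map(float,sh))+list(map(float,tu)));P=P+C.apply(sh*.3);C=C*Ro.from_rotvec(tu*2*np.pi)
    print('t',s['t'],'now',np.round(p,4))
    for r in rows: print(r)
    print('pred',P, 'step mm',np.max(np.linalg.norm(np.array(rows)[:,:3],axis=1))*300,'q',np.round(s['q'],2),'F',np.round(s['wrist_force'],1))
E
python3 - <<'E'
from plan import *
plan((.48,-.192,.15),Rt(0),16,[.5]+[1]*14+[.5])
E
```

```text
t 0.35 now [0.22   0.5849 0.2133]
[0.007, -0.071, 0.057, 0.0064, 0.0, 0.0]
[0.014, -0.136, 0.121, 0.0129, 0.0, 0.0]
[0.014, -0.126, 0.131, 0.0128, 0.0, 0.0]
[0.014, -0.116, 0.141, 0.0129, 0.0, 0.0]
[0.014, -0.103, 0.15, 0.0128, 0.0, 0.0]
[0.015, -0.092, 0.157, 0.0129, 0.0, 0.0]
[0.014, -0.078, 0.164, 0.0128, 0.0, 0.0]
[0.014, -0.065, 0.171, 0.0129, 0.0, 0.0]
[0.014, -0.05, 0.174, 0.0128, 0.0, 0.0]
[0.014, -0.037, 0.179, 0.0129, 0.0, 0.0]
[0.014, -0.022, 0.181, 0.0128, 0.0, 0.0]
[0.014, -0.007, 0.181, 0.0129, 0.0, 0.0]
[0.014, 0.007, 0.182, 0.0128, 0.0, 0.0]
[0.014, 0.022, 0.181, 0.0129, 0.0, 0.0]
[0.015, 0.037, 0.178, 0.0128, 0.0, 0.0]
[0.007, 0.025, 0.088, 0.0064, 0.0, 0.0]
pred [ 0.47994114 -0.19205694  0.1498882 ] step mm 55.041620615675924 q [-1.25  0.42 -0.01  1.61  0.    1.11 -0.05] F [-0.6 -0.3 -0.1]
```

Emit:
{"op": "servo_tool", "data": {
  "series": [
    [0.007,-0.071,0.057,0.0064,0,0,1],
    [0.014,-0.136,0.121,0.0129,0,0,1],
    [0.014,-0.126,0.131,0.0128,0,0,1],
    [0.014,-0.116,0.141,0.0129,0,0,1],
    [0.014,-0.103,0.15,0.0128,0,0,1],
    [0.015,-0.092,0.157,0.0129,0,0,1],
    [0.014,-0.078,0.164,0.0128,0,0,1],
    [0.014,-0.065,0.171,0.0129,0,0,1]
  ],
  "force": 30
}}

```text
t: 1.35
tool_pos: [0.3503, 0.1947, 0.1818]
ee_rot: [0.755, 1.436, -0.754]
wrist_force: [0.6, -0.1, 0.1]
gripper_width: 0.0936
```

Emit:
{"op": "servo_tool", "data": {
  "series": [
    [0.014,-0.05,0.174,0.0128,0,0,1],
    [0.014,-0.037,0.179,0.0129,0,0,1],
    [0.014,-0.022,0.181,0.0128,0,0,1],
    [0.014,-0.007,0.181,0.0129,0,0,1],
    [0.014,0.007,0.182,0.0128,0,0,1],
    [0.014,0.022,0.181,0.0129,0,0,1],
    [0.015,0.037,0.178,0.0128,0,0,1],
    [0.007,0.025,0.088,0.0064,0,0,1]
  ]
}}

```text
t: 2.35
tool_pos: [0.4802, -0.1947, 0.1497]
ee_rot: [1.211, 1.207, -1.213]
wrist_force: [0.4, 0.7, -0.2]
gripper_width: 0.0942
```

Run:
```python
from plan import *
s=state();im=wristfix(shot('wrist','w1.png'),s)
print(proj(im,(.48,-.192,.058)))
```

```text
[276.68274885 210.90704392]
```

View pics/w1.png

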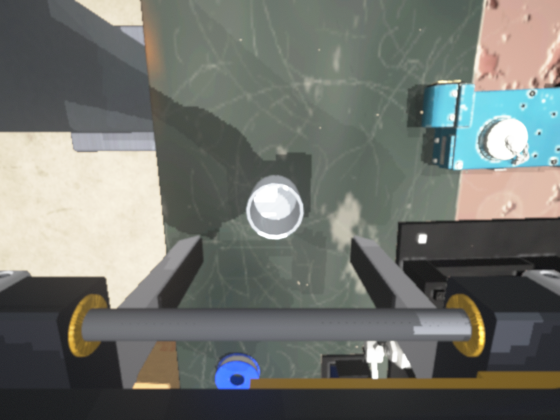

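The rim of the silver cup is at about (275,210) in the wrist view. My estimate projected to (277,211), so the position agrees. I'll refine it and descend.

Run:
```python
from plan import *
s=state();im=wristfix(imaging.get_image('wrist'),s)
hsv=cv2.cvtColor(im['color'],cv2.COLOR_RGB2HSV);m=cv2.inRange(hsv,(0,0,150),(179,40,255));k=np.zeros_like(m);k[165:245,240:310]=m[165:245,240:310]
cn=np.vstack([c for c in cv2.findContours(k,0,1)[0] if cv2.contourArea(c)>30]);print(cv2.boundingRect(cn))
hl=cv2.convexHull(cn);lo=hl[hl[:,0,1]>205];print(lo[:,0].tolist())
# width row and bottom of rim
x,y,w,h=cv2.boundingRect(cn)
print('rim via sides/bottom', onz(im,x+w/2-.5,y+h-w/2-.5,.058), w)
plan((.4785,-.1915,.065),Rt(0),6)
```

```text
(246, 174, 57, 64)
[[302, 214], [301, 218], [300, 221], [298, 224], [295, 228], [294, 229], [287, 234], [285, 235], [282, 236], [278, 237], [272, 237], [266, 236], [261, 234], [258, 232], [250, 225], [249, 223], [246, 216]]
rim via sides/bottom [ 0.47794497 -0.19244029  0.058     ] 57
t 2.45 now [ 0.48   -0.1948  0.1496]
[0.047, -0.001, -0.002, -0.0001, 0.0, 0.0]
[0.047, -0.001, -0.002, -0.0001, 0.0001, 0.0]
[0.047, -0.0, -0.002, -0.0001, 0.0, 0.0]
[0.047, -0.001, -0.002, -0.0001, 0.0001, 0.0]
[0.047, -0.001, -0.002, -0.0001, 0.0, 0.0001]
[0.047, -0.001, -0.001, -0.0002, 0.0001, -0.0]
pred [ 0.47845497 -0.19162471  0.0650438 ] step mm 14.11594842722231 q [-0.23  0.36  0.68  1.96 -0.28  0.91  0.58] F [-1.1 -0.1  0.2]
```

Emit:
{"op": "servo_tool", "data": {
  "series": [
    [0.06,-0.003,-0.004,-0.0007,0,0,1],
    [0.06,-0.003,-0.004,0,0,0,1],
    [0.06,-0.001,-0.001,0,0,0,1],
    [0.06,0,0,0,0,0,1],
    [0.05,0,0,0,0,0,1],
    [0.036,0,0,0,0,0,1],
    [0,0,0,0,0,0,-1],
    [0,0,0,0,0,0,-1]
  ]
}}

```text
t: 3.45
tool_pos: [0.4781, -0.1895, 0.0525]
ee_rot: [1.206, 1.211, -1.206]
wrist_force: [-0.1, -0.5, 0.1]
gripper_width: 0.0775
```

Emit:
{"op": "servo_tool", "data": {
  "series": [
    [0,0,0,0,0,0,-1],
    [0,0,0,0,0,0,-1],
    [0,0,0,0,0,0,-1],
    [0,0,0,0,0,0,-1],
    [0,0,0,0,0,0,-1],
    [0,0,0,0,0,0,-1],
    [0,0,0,0,0,0,-1],
    [0,0,0,0,0,0,-1]
  ]
}}

```text
t: 4.45
tool_pos: [0.4781, -0.1893, 0.0523]
ee_rot: [1.206, 1.211, -1.205]
wrist_force: [0.1, 0.8, 5.8]
gripper_width: 0.0517
```

Run:
```python
from plan import *
s=state();im=shot('wrist','w2.png');print(s['gripper_width'])
plan((.474,.168,.17),Rt(0),12,s=s)
```

```text
0.05171449494377831
t 4.45 now [ 0.4781 -0.1893  0.0523]
[-0.033, -0.001, -0.099, 0.0001, 0.0, -0.0]
[-0.032, -0.0, -0.1, 0.0, 0.0, -0.0]
[-0.033, -0.001, -0.099, 0.0001, 0.0, -0.0]
[-0.033, -0.001, -0.099, 0.0, 0.0, -0.0]
[-0.032, -0.001, -0.099, 0.0001, 0.0, -0.0]
[-0.033, -0.0, -0.1, 0.0001, 0.0, -0.0]
[-0.033, -0.001, -0.099, 0.0, 0.0, -0.0]
[-0.033, -0.001, -0.099, 0.0001, 0.0, -0.0]
[-0.032, -0.001, -0.099, 0.0001, 0.0, -0.0]
[-0.033, -0.001, -0.1, 0.0, 0.0, -0.0001]
[-0.033, -0.001, -0.099, 0.0001, 0.0, 0.0]
[-0.032, -0.001, -0.099, 0.0, 0.0, 0.0]
pred [0.47412745 0.1679857  0.16989103] step mm 31.592720680561847 q [-0.15  0.51  0.58  2.03 -0.42  0.72  0.7 ] F [0.1 0.8 5.8]
```

View pics/w2.png

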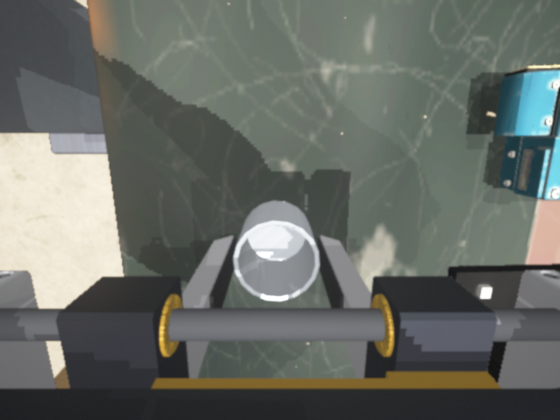

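Emit:
{"op": "servo_tool", "data": {
  "series": [
    [-0.06,0,-0.02,0,0,0,-1],
    [-0.1,0,-0.08,0,0,0,-1],
    [-0.1,0,-0.14,0,0,0,-1],
    [-0.1,0,-0.14,0,0,0,-1],
    [-0.05,0,-0.14,0,0,0,-1],
    [0,0,-0.14,0,0,0,-1],
    [0,0,-0.12,0,0,0,-1],
    [0,0,-0.06,0,0,0,-1]
  ]
}}

```text
t: 5.5
tool_pos: [0.4763, 0.0648, 0.1759]
ee_rot: [1.205, 1.212, -1.204]
wrist_force: [0.1, -0.0, -1.8]
gripper_width: 0.0519
```

Run:
```python
from plan import *
s=state();im=wristfix(shot('wrist','w3.png'),s)
print(s['gripper_width'],s['q'].round(2),s['tool_pos'],s['wrist_force'],proj(im,(.474,.168,.044)),proj(im,(.476,.0595,.072)))
```

```text
0.0519107079005911 [-0.75  0.24  0.63  2.02 -0.17  0.94 -0.02] [0.47626543 0.06483563 0.1759307 ] [ 0.10752859 -0.03251529 -1.80006828] [275.22691327  98.27414239] [276.52091043 216.03751363]
```

View pics/w3.png

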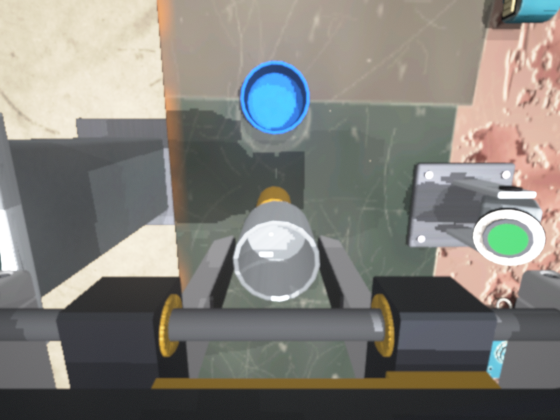

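The blue rim is at about (275,98), as predicted. The held silver rim is at about (276,260). I'll measure both by ray.

Run:
```python
from plan import *
s=state();im=wristfix(imaging.get_image('wrist'),s)
hsv=cv2.cvtColor(im['color'],cv2.COLOR_RGB2HSV)
def ell(lo,hi,box,z,yc):
    m=cv2.inRange(hsv,np.array(lo),np.array(hi));x0,y0,x1,y1=box;k=np.zeros_like(m);k[y0:y1,x0:x1]=m[y0:y1,x0:x1]
    cn=np.vstack([c for c in cv2.findContours(k,0,1)[0] if cv2.contourArea(c)>20]);h=cv2.convexHull(cn)
    e=cv2.fitEllipse(h);print(e,cv2.boundingRect(cn),onz(im,*e[0],z));return onz(im,*e[0],z)
b=ell((105,120,60),(125,255,255),(220,50,330,150),.044,0)
# silver rim: front (lower) arc + sides
m=cv2.inRange(hsv,(0,0,140),(179,40,255));k=np.zeros_like(m);k[225:305,225:330]=m[225:305,225:330]
cn=np.vstack([c for c in cv2.findContours(k,0,1)[0] if cv2.contourArea(c)>20]);h=cv2.convexHull(cn);h=h[h[:,0,1]>258]
print(h[:,0].tolist())
z=s['tool_pos'][2]+.006
# cast lower rim points on the plane & fit circle
W=np.array([onz(im,u,v,z)[:2] for u,v in h[:,0]])
A=np.c_[2*W,np.ones(len(W))];r=np.linalg.lstsq(A,(W**2).sum(1),rcond=None)[0];print('silver',r[:2],'rad',np.sqrt(r[2]+r[:2]@r[:2]),'rel tcp',r[:2]-s['tool_pos'][:2])
```

```text
((273.8357238769531, 99.97018432617188), (67.57852935791016, 71.58291625976562), 157.2120361328125) (240, 65, 67, 71) [0.47257409 0.16804981 0.044     ]
[[328, 303], [327, 304], [299, 304], [274, 302], [260, 298], [252, 294], [249, 292], [239, 282], [235, 275], [234, 273]]
silver [0.48994195 0.07994957] rad 0.04686348845485615 rel tcp [0.01363977 0.01356299]
```

Run:
```python
from plan import *
s=state();im=wristfix(imaging.get_image('wrist'),s)
c=im['color'][45:315,200:350][:,:,::-1];cv2.imwrite('pics/z3.png',cv2.resize(c,None,fx=2.2,fy=2.2,interpolation=cv2.INTER_CUBIC))
for u,v in [(276.5,259),(276.5,261)]: print(onz(im,u,v,s['tool_pos'][2]+.006)-s['tool_pos'])
for u,v in [(274,98),(275,98)]: print(onz(im,u,v,.044))
```

```text
[-0.00036625 -0.00125188  0.006     ]
[-0.00035604 -0.00253222  0.006     ]
[0.47284024 0.16806237 0.044     ]
[0.47379109 0.16806965 0.044     ]
```

View pics/z3.png

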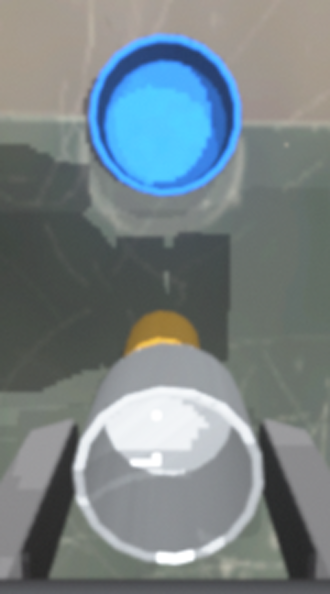

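Emit:
{"op": "servo_tool", "data": {
  "series": [
    [0,-0.007,-0.05,0,0,0,-1],
    [0,0,-0.08,0,0,0,-1],
    [0.02,0,-0.08,0,0,0,-1],
    [0.05,0,-0.07,0,0,0,-1],
    [0.06,0,-0.05,0,0,0,-1],
    [0.05,0,-0.025,0,0,0,-1],
    [0.033,0,0,0,0,0,-1],
    [0,0,0,0,0,0,-1]
  ]
}}

```text
t: 6.65
tool_pos: [0.4739, 0.1682, 0.1105]
ee_rot: [1.205, 1.211, -1.208]
wrist_force: [0.2, -0.3, -0.7]
gripper_width: 0.0518
```

Run:
```python
from plan import *
s=state();im=wristfix(shot('wrist','w4.png'),s)
print(s['gripper_width'],s['q'].round(2),s['tool_pos'],s['ee_rot'])
i=imaging.get_image('scene');c=i['color'][160:260,190:290];cv2.imwrite('pics/s4.png',cv2.resize(c,None,fx=5,fy=5,interpolation=2)[:,:,::-1])
i=imaging.get_image('top');c=i['color'][220:280,180:260];cv2.imwrite('pics/t4.png',cv2.resize(c,None,fx=5,fy=5,interpolation=2)[:,:,::-1])
```

```text
0.05183385963424759 [-0.85  0.38  0.54  2.02 -0.26  0.81 -0.16] [0.47387499 0.1682229  0.11046599] [ 1.2052321   1.21083068 -1.2078532 ]
```

View pics/w4.png

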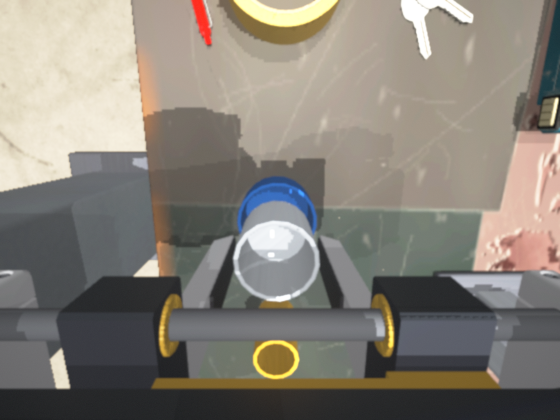

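View pics/s4.png

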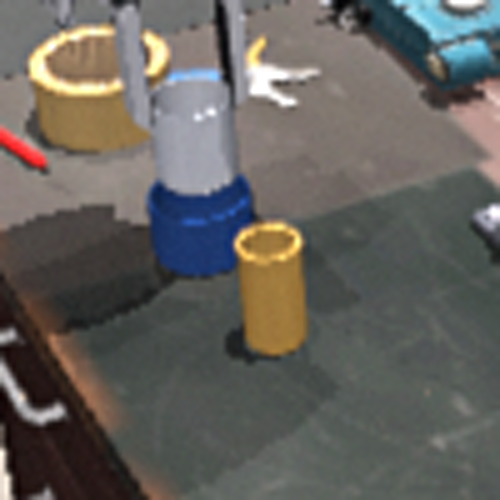

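Emit:
{"op": "servo_tool", "data": {
  "series": [
    [0,0,-0.01,0,0,0,-1],
    [0.01,0.001,0,0,0,0,-1],
    [0.015,0,0,0,0,0,-1],
    [0,0,0,0,0,0,-1],
    [0,0,0,0,0,0,-1],
    [0,0,0,0,0,0,-1],
    [0,0,0,0,0,0,-1],
    [0,0,0,0,0,0,-1]
  ]
}}

```text
t: 7.8
tool_pos: [0.4744, 0.1722, 0.1037]
ee_rot: [1.206, 1.211, -1.206]
wrist_force: [-0.9, 0.4, -1.2]
gripper_width: 0.0518
```

Run:
```python
from plan import *
s=state();im=wristfix(imaging.get_image('wrist'),s)
c=im['color'][150:310,200:350][:,:,::-1];cv2.imwrite('pics/z5.png',cv2.resize(c,None,fx=4,fy=3.7,interpolation=cv2.INTER_CUBIC))
print(s['tool_pos'],s['wrist_force'])
```

```text
[0.47443832 0.17217105 0.10372318] [-0.85648649  0.39983201 -1.20770637]
```

View pics/z5.png

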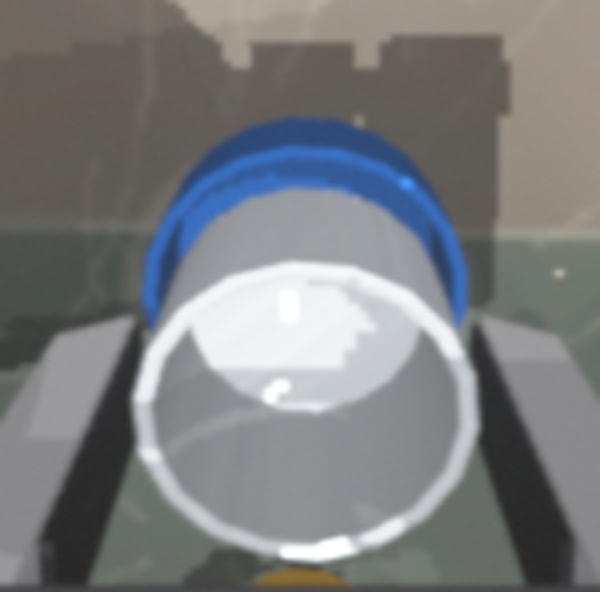

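The silver base is centred over the blue mouth, with an estimated gap of about 4 mm at the far side. I'll lower it now.

Emit:
{"op": "servo_tool", "data": {
  "series": [
    [0.02,0,0,0,0,0,-1],
    [0.03,0,0,0,0,0,-1],
    [0.03,0,0,0,0,0,-1],
    [0.03,0,0,0,0,0,-1],
    [0.025,0,0,0,0,0,-1],
    [0.014,0,0,0,0,0,-1],
    [0.004,0,0,0,0,0,-1],
    [0,0,0,0,0,0,-1]
  ]
}}

```text
t: 8.85
tool_pos: [0.4745, 0.1722, 0.0579]
ee_rot: [1.206, 1.211, -1.206]
wrist_force: [0.4, -0.2, -0.1]
gripper_width: 0.0517
```

Emit:
{"op": "servo_tool", "data": {
  "series": [
    [0.003,0,0,0,0,0,-1],
    [0.002,0,0,0,0,0,-1],
    [0,0,0,0,0,0,1],
    [0,0,0,0,0,0,1],
    [0,0,0,0,0,0,1],
    [0,0,0,0,0,0,1],
    [-0.05,0,0,0,0,0,1],
    [-0.1,0,0,0,0,0,1]
  ]
}}

```text
t: 9.85
tool_pos: [0.474, 0.1718, 0.102]
ee_rot: [1.205, 1.211, -1.207]
wrist_force: [-0.1, -0.5, 1.1]
gripper_width: 0.0937
```

Run:
```python
from plan import *
s=state();im=wristfix(shot('wrist','w6.png'),s)
print(proj(im,(.475,.0595,.072)),onz(im,275,350,.072))
plan((.475,.060,.15),Rt(0),8,s=s)
i=imaging.get_image('scene');c=i['color'][160:260,190:290];cv2.imwrite('pics/s6.png',cv2.resize(c,None,fx=5,fy=5,interpolation=2)[:,:,::-1])
```

```text
[277.56925895 369.3177563 ] [0.47287767 0.07764604 0.072     ]
t 9.85 now [0.474  0.1718 0.102 ]
[-0.02, 0.0, 0.047, 0.0001, 0.0, 0.0]
[-0.02, 0.0, 0.046, 0.0001, 0.0, 0.0]
[-0.02, 0.001, 0.047, 0.0001, 0.0001, 0.0001]
[-0.02, -0.0, 0.046, 0.0, -0.0, -0.0]
[-0.02, 0.0, 0.047, 0.0001, 0.0, 0.0]
[-0.02, 0.001, 0.047, 0.0001, 0.0, 0.0]
[-0.02, -0.0, 0.046, 0.0001, 0.0, 0.0001]
[-0.02, 0.0, 0.047, 0.0001, 0.0001, -0.0]
pred [0.4749141  0.05994308 0.1500542 ] step mm 15.326447729333761 q [-0.85  0.39  0.53  2.02 -0.27  0.8  -0.15] F [-0.1 -0.5  1.1]
```

View pics/w6.png

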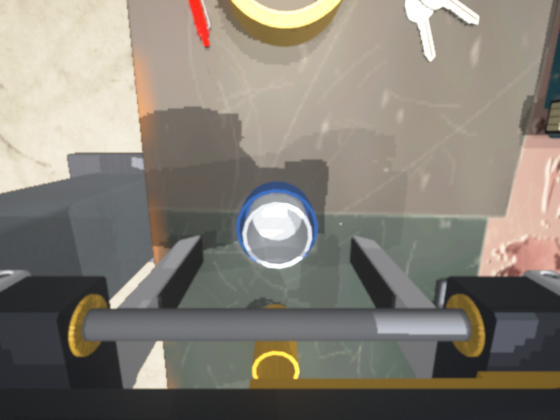

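View pics/s6.png

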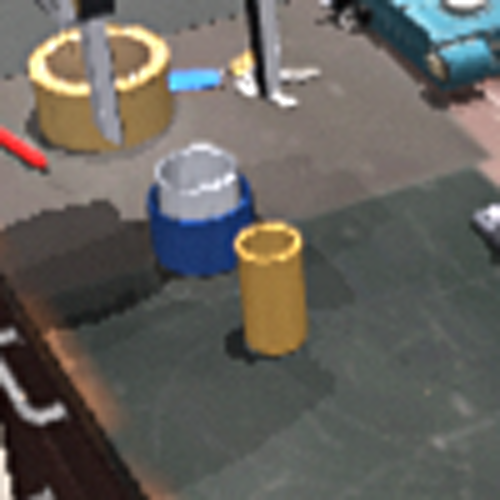

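The silver cup is seated in the blue one. Next is the brass cup.

Emit:
{"op": "servo_tool", "data": {
  "series": [
    [-0.06,0,0.02,0,0,0,1],
    [-0.05,0,0.05,0,0,0,1],
    [-0.04,0.001,0.07,0.0003,0,0,1],
    [0,0,0.08,0,0,0,1],
    [0,0,0.07,0,0,0,1],
    [0,0,0.055,0,0,0,1],
    [0,0,0.028,0,0,0,1],
    [0,0,0,0,0,0,1]
  ]
}}

```text
t: 10.95
tool_pos: [0.4751, 0.0599, 0.1463]
ee_rot: [1.208, 1.21, -1.208]
wrist_force: [-0.3, 0.5, -0.0]
gripper_width: 0.0937
```

Run:
```python
from plan import *
s=state();im=wristfix(imaging.get_image('wrist'),s)
print(s['tool_pos'],s['q'].round(2),proj(im,(.475,.0595,.072)),proj(im,(.474,.1695,.062)))
c=im['color'][60:320,180:370][:,:,::-1];cv2.imwrite('pics/z7.png',cv2.resize(c,None,fx=2,fy=2,interpolation=cv2.INTER_CUBIC))
```

```text
[0.47508773 0.05985016 0.14634754] [-0.72  0.28  0.62  2.05 -0.21  0.87  0.01] [276.81778034 219.64965056] [275.92491041  82.82784399]
```

View pics/z7.png

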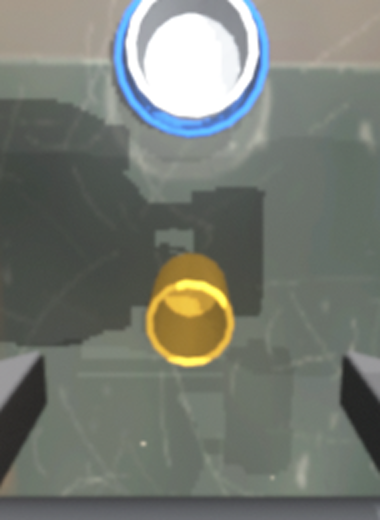

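Emit:
{"op": "servo_tool", "data": {
  "series": [
    [0.03,-0.004,0.006,0,0,0,1],
    [0.06,0,0,0,0,0,1],
    [0.06,0,0,0,0,0,1],
    [0.06,0,0,0,0,0,1],
    [0.04,0,0,0,0,0,1],
    [0.018,0,0,0,0,0,1],
    [0,0,0,0,0,0,-1],
    [0,0,0,0,0,0,-1]
  ]
}}

```text
t: 12.0
tool_pos: [0.4742, 0.0586, 0.0663]
ee_rot: [1.208, 1.21, -1.207]
wrist_force: [0.1, -0.1, 0.0]
gripper_width: 0.0772
```

Emit:
{"op": "servo_tool", "data": {
  "series": [
    [0,0,0,0,0,0,-1],
    [0,0,0,0,0,0,-1],
    [0,0,0,0,0,0,-1],
    [0,0,0,0,0,0,-1],
    [0,0,0,0,0,0,-1],
    [0,0,0,0,0,0,-1],
    [0,0,0,0,0,0,-1],
    [0,0,0,0,0,0,-1]
  ]
}}

```text
t: 13.0
tool_pos: [0.4739, 0.0585, 0.0659]
ee_rot: [1.207, 1.21, -1.207]
wrist_force: [-0.2, 0.4, 0.5]
gripper_width: 0.0365
```

Emit:
{"op": "servo_tool", "data": {
  "series": [
    [-0.03,0,0,0,0,0,-1],
    [-0.06,0,0,0,0,0,-1],
    [-0.08,0,0,0,0,0,-1],
    [-0.08,0,0,0,0,0,-1],
    [-0.05,0,0,0,0,0,-1],
    [-0.02,0,0,0,0,0,-1],
    [0,0,0,0,0,0,-1],
    [0,0,0,0,0,0,-1]
  ]
}}

```text
t: 14.0
tool_pos: [0.4735, 0.0584, 0.1613]
ee_rot: [1.206, 1.211, -1.208]
wrist_force: [0.3, 0.8, -0.4]
gripper_width: 0.0363
```

Run:
```python
from plan import *
s=state();im=wristfix(shot('wrist','w8.png'),s)
print(s['tool_pos'],s['q'].round(2),s['gripper_width'],proj(im,(.474,.169,.062)))
c=im['color'][40:310,180:370][:,:,::-1];cv2.imwrite('pics/z8.png',cv2.resize(c,None,fx=2,fy=2,interpolation=cv2.INTER_CUBIC))
```

```text
[0.47353217 0.05841254 0.16125696] [-0.74  0.25  0.63  2.04 -0.19  0.91 -0.  ] 0.03633086656803232 [278.00904073  84.43775384]
```

View pics/z8.png

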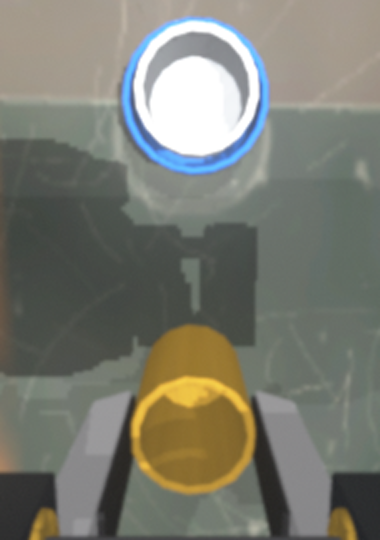

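Emit:
{"op": "servo_tool", "data": {
  "series": [
    [0,0.002,-0.04,0,0,0,-1],
    [0,0,-0.08,0,0,0,-1],
    [0,0,-0.09,0,0,0,-1],
    [0.01,0,-0.08,0,0,0,-1],
    [0.03,0,-0.055,0,0,0,-1],
    [0.03,0,-0.025,0,0,0,-1],
    [0.017,0,0,0,0,0,-1],
    [0,0,0,0,0,0,-1]
  ]
}}

```text
t: 15.05
tool_pos: [0.4741, 0.1686, 0.1353]
ee_rot: [1.207, 1.21, -1.209]
wrist_force: [-0.0, 0.2, 0.1]
gripper_width: 0.0365
```

Run:
```python
from plan import *
s=state();im=wristfix(shot('wrist','w9.png'),s)
print(s['tool_pos'],s['q'].round(2),s['gripper_width'],proj(im,(.474,.169,.062)))
c=im['color'][130:310,200:350][:,:,::-1];cv2.imwrite('pics/z9.png',cv2.resize(c,None,fx=3,fy=3,interpolation=cv2.INTER_CUBIC))
s=state();print(s['tool_pos'])
```

```text
[0.47406663 0.1685645  0.13534541] [-0.87  0.34  0.56  2.   -0.23  0.87 -0.19] 0.036519711016186125 [276.89729386 219.03373374]
[0.47424866 0.16864972 0.13569205]
```

View pics/z9.png

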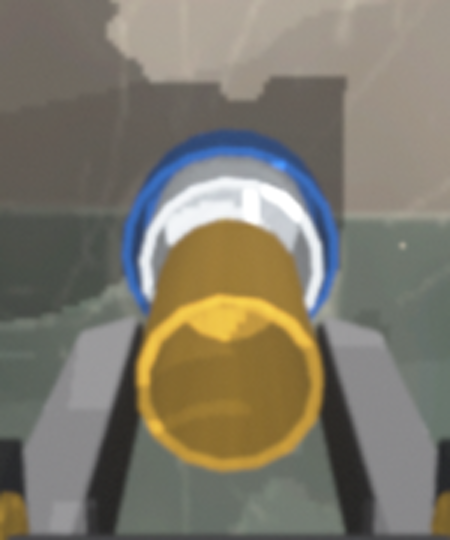

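The brass cup is centred over the silver mouth. I'll lower it.

Emit:
{"op": "servo_tool", "data": {
  "series": [
    [0.02,0,-0.002,0,0,0,-1],
    [0.03,0,0,0,0,0,-1],
    [0.04,0,0,0,0,0,-1],
    [0.04,0,0,0,0,0,-1],
    [0.035,0,0,0,0,0,-1],
    [0.025,0,0,0,0,0,-1],
    [0.01,0,0,0,0,0,-1],
    [0.004,0,0,0,0,0,-1]
  ]
}}

```text
t: 16.1
tool_pos: [0.4743, 0.1701, 0.0745]
ee_rot: [1.207, 1.21, -1.207]
wrist_force: [-0.0, 0.5, -0.0]
gripper_width: 0.0362
```

Emit:
{"op": "servo_tool", "data": {
  "series": [
    [0.002,0,0,0,0,0,-1],
    [0,0,0,0,0,0,-1],
    [0,0,0,0,0,0,1],
    [0,0,0,0,0,0,1],
    [0,0,0,0,0,0,1],
    [0,0,0,0,0,0,1],
    [-0.05,0,0,0,0,0,1],
    [-0.1,0,0,0,0,0,1]
  ]
}}

```text
t: 17.1
tool_pos: [0.4738, 0.1697, 0.1197]
ee_rot: [1.206, 1.21, -1.209]
wrist_force: [-0.1, 0.4, 0.9]
gripper_width: 0.0924
```

Run:
```python
from plan import *
s=state();im=wristfix(shot('wrist','w10.png'),s)
print(s['tool_pos'],s['q'].round(2),s['gripper_width'],proj(im,(.474,.169,.044)),proj(im,(.474,.169,.062)),proj(im,(.474,.169,.08)))
i=imaging.get_image('scene');c=i['color'][160:260,190:310];cv2.imwrite('pics/s10.png',cv2.resize(c,None,fx=5,fy=5,interpolation=2)[:,:,::-1])
```

```text
[0.473794   0.1697046  0.11966715] [-0.87  0.36  0.55  2.01 -0.25  0.83 -0.17] 0.09238169778960867 [277.25720221 219.53332814] [277.29022233 225.85822543] [277.32841774 233.17442971]
```

View pics/w10.png

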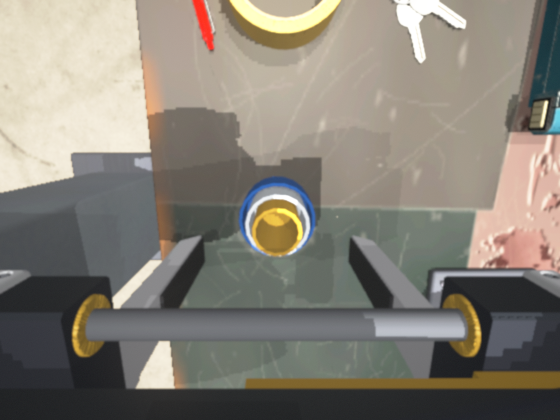

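View pics/s10.png

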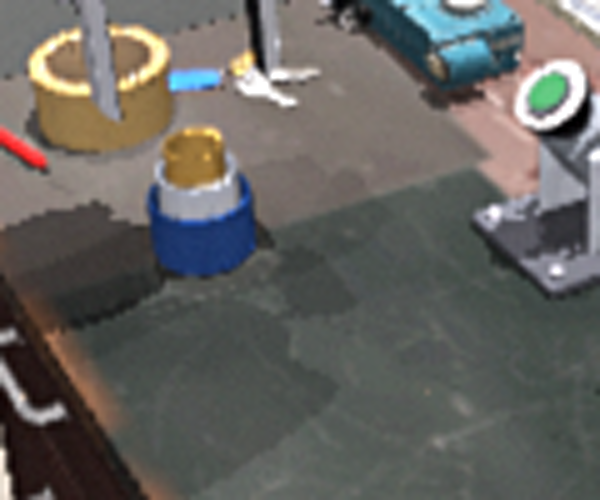

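The nest is complete, with brass in silver in blue. Now I'll grip the blue cup.

Emit:
{"op": "servo_tool", "data": {
  "series": [
    [0.03,0,0.002,0,0,0,1],
    [0.06,0,0,0,0,0,1],
    [0.07,0,0,0,0,0,1],
    [0.07,0,0,0,0,0,1],
    [0.06,0,0,0,0,0,1],
    [0.04,0,0,0,0,0,1],
    [0.018,0,0,0,0,0,1],
    [0,0,0,0,0,0,1]
  ],
  "force": 45
}}

```text
t: 18.2
tool_pos: [0.4742, 0.1694, 0.0145]
ee_rot: [1.207, 1.21, -1.207]
wrist_force: [-0.2, -0.1, 0.6]
gripper_width: 0.0939
```

Emit:
{"op": "servo_tool", "data": {
  "series": [
    [0,0,0,0,0,0,-1],
    [0,0,0,0,0,0,-1],
    [0,0,0,0,0,0,-1],
    [0,0,0,0,0,0,-1],
    [0,0,0,0,0,0,-1],
    [0,0,0,0,0,0,-1],
    [0,0,0,0,0,0,-1],
    [0,0,0,0,0,0,-1]
  ]
}}

```text
t: 19.2
tool_pos: [0.4743, 0.1696, 0.0148]
ee_rot: [1.207, 1.211, -1.207]
wrist_force: [-1.4, 0.1, 6.6]
gripper_width: 0.0649
```

Run:
```python
from plan import *
s=state();im=wristfix(shot('wrist','w11.png'),s)
print(s['tool_pos'],s['q'].round(2),s['gripper_width'],s['wrist_force'],proj(im,(.474,.169,.044)),proj(im,(.474,.169,.08)))
```

```text
[0.47426275 0.16959634 0.01479968] [-0.77  0.54  0.45  2.06 -0.39  0.62 -0.05] 0.06487200081827549 [-1.35007778  0.07488342  6.56097641] [276.72434279 276.0233578 ] [276.82135911 317.32379642]
```

View pics/w11.png

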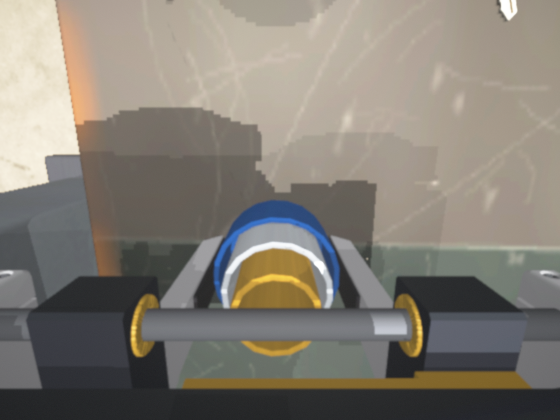

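Emit:
{"op": "servo_tool", "data": {
  "series": [
    [-0.03,0,0,0,0,0,-1],
    [-0.08,0,0,0,0,0,-1],
    [-0.13,0,0,0,0,0,-1],
    [-0.14,0.01,0.03,0,0,0,-1],
    [-0.14,0.03,0.06,0,0,0,-1],
    [-0.13,0.03,0.06,0,0,0,-1],
    [-0.09,0.02,0.04,0,0,0,-1],
    [-0.05,0.01,0.02,0,0,0,-1]
  ]
}}

```text
t: 20.25
tool_pos: [0.5046, 0.1059, 0.253]
ee_rot: [1.209, 1.21, -1.207]
wrist_force: [0.1, 0.4, -2.9]
gripper_width: 0.0647
```

Run:
```python
from plan import *
s=state();im=wristfix(shot('wrist','w12.png'),s)
print(s['tool_pos'],s['q'].round(2),s['gripper_width'],s['wrist_force'],proj(im,(.6633,.053,.118)))
plan((.586,.054,.2284),Rt(0,np.radians(35)),16,[.5]+[1]*14+[.5],s=s)
```

```text
[0.50458818 0.10587452 0.2529526 ] [-0.83  0.21  0.65  1.85 -0.14  1.12 -0.13] 0.06474630085166709 [ 0.1176089   0.42100245 -2.93740343] [422.13838669 250.73177337]
t 20.25 now [0.5046 0.1059 0.253 ]
[0.003, 0.009, 0.006, 0.0, -0.0, 0.0032]
[0.006, 0.018, 0.011, 0.0, -0.0, 0.0065]
[0.006, 0.018, 0.012, 0.0, -0.0, 0.0065]
[0.007, 0.017, 0.011, 0.0001, -0.0, 0.0064]
[0.008, 0.017, 0.012, -0.0, -0.0001, 0.0065]
[0.009, 0.017, 0.012, -0.0, 0.0, 0.0065]
[0.009, 0.016, 0.011, 0.0, 0.0, 0.0065]
[0.01, 0.016, 0.012, 0.0, 0.0, 0.0064]
[0.011, 0.016, 0.011, 0.0, 0.0, 0.0065]
[0.011, 0.015, 0.012, 0.0001, -0.0, 0.0065]
[0.012, 0.015, 0.011, -0.0, -0.0, 0.0064]
[0.013, 0.014, 0.012, -0.0, -0.0, 0.0065]
[0.013, 0.014, 0.011, 0.0, -0.0, 0.0065]
[0.013, 0.013, 0.012, 0.0, -0.0001, 0.0065]
[0.014, 0.012, 0.011, 0.0, 0.0, 0.0064]
[0.008, 0.006, 0.006, 0.0, 0.0, 0.0033]
pred [0.58596638 0.05406056 0.22827058] step mm 6.80147042925278 q [-0.83  0.21  0.65  1.85 -0.14  1.12 -0.13] F [ 0.1  0.4 -2.9]
```

View pics/w12.png

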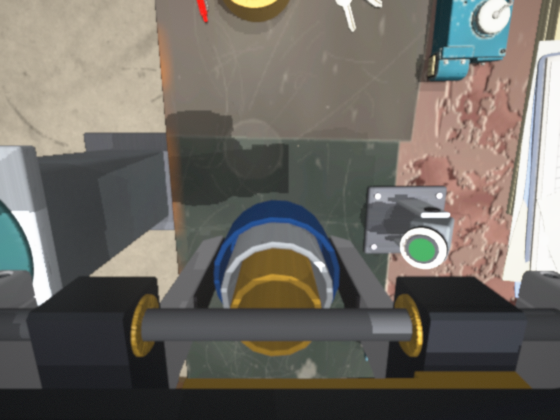

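Run:
```python
from m import *
s=state();im=wristfix(imaging.get_image('wrist'),s)
t=imaging.get_image('top')
p,st=comp(im,(50,80,50),(80,255,255),(390,220,450,275));print(p,st)
print('wrist z.118',onz(im,*p,.118))
q,_=comp(t,(50,80,50),(80,255,255),(238,165,260,188));print('tri',tri(im,p,t,q),onz(t,*q,.118))
c=im['color'][170:285,350:480][:,:,::-1];cv2.imwrite('pics/z12.png',cv2.resize(c,None,fx=5,fy=5,interpolation=2))
```

```text
(420.3276836158192, 248.86026365348397) [408 238  26  23 469]
wrist z.118 [0.66252772 0.05435979 0.118     ]
tri (array([0.66296405, 0.05391046, 0.11698231]), np.float64(0.00019027894670791806)) [0.66267498 0.05379561 0.118     ]
```

View pics/z12.png

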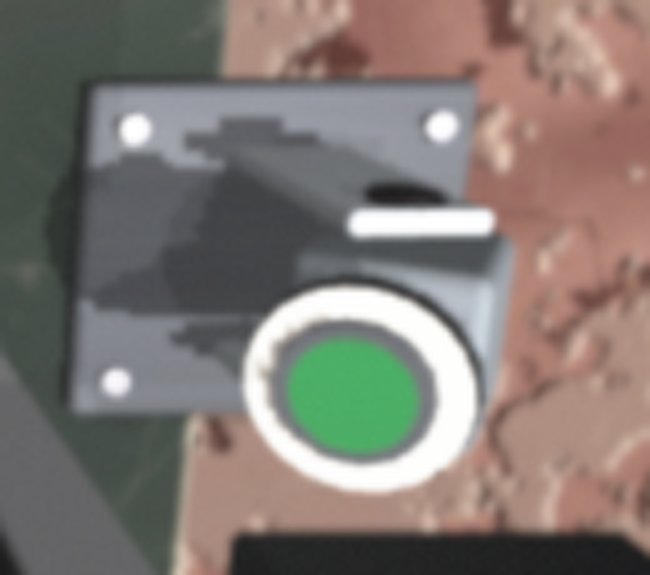

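Run:
```python
from m import *
s=state();im=wristfix(imaging.get_image('wrist'),s)
W=[onz(im,350+x/5-.4,170+y/5-.4,.012) for x,y in [(134,130),(441,125),(116,382)]];print(W)
a,b,c=W;print(np.degrees(np.arctan2(*(b-a)[[1,0]])),np.degrees(np.arctan2(-(a-c)[0],(a-c)[1])))
# same with top view bolts, centroided
t=imaging.get_image('top');g=cv2.cvtColor(t['color'],cv2.COLOR_RGB2GRAY).astype(float)
P=[]
for x,y in [(237,161),(263,161),(263,190),(237,190)]:
    k=g[y-3:y+4,x-3:x+4];k=np.clip(k-np.median(k)-20,0,None);yy,xx=np.mgrid[y-3:y+4,x-3:x+4];P.append(onz(t,(k*xx).sum()/k.sum(),(k*yy).sum()/k.sum(),.012))
P=np.array(P);print(P,P.mean(0))
for i,j in [(3,0),(2,1)]: d=P[j]-P[i];print(np.degrees(np.arctan2(d[1],d[0])))
for i,j in [(1,0),(2,3)]: d=P[j]-P[i];print(np.degrees(np.arctan2(-d[0],d[1])))
```

```text
[array([0.64304056, 0.0937531 , 0.012     ]), array([0.72836068, 0.0954423 , 0.012     ]), array([0.64420776, 0.01896124, 0.012     ])]
1.1342095729018755 0.8940849038666366
[[0.72897506 0.09102652 0.012     ]
 [0.7337568  0.01670859 0.012     ]
 [0.64763286 0.01594412 0.012     ]
 [0.6466419  0.09153345 0.012     ]] [0.68925166 0.05380317 0.012     ]
-0.35276537822761556
0.5085723080429774
3.681431048951014
0.7510925234837362
```

Run:
```python
from plan import *
s=state();im=wristfix(imaging.get_image('wrist'),s)
c=im['color'][190:300,200:350][:,:,::-1];cv2.imwrite('pics/z13.png',cv2.resize(c,None,fx=5,fy=5,interpolation=2))
p=s['tool_pos'];z=p[2]+.0292
m=cv2.inRange(cv2.cvtColor(im['color'],cv2.COLOR_RGB2HSV),(105,120,40),(125,255,255))
W=[]
for u in range(250,304,4):
    v=np.where(m[190:260,u])[0][0]+190-.5;W.append(onz(im,u,v,z)[:2])
W=np.array(W)
from scipy.optimize import least_squares
print(least_squares(lambda c:np.hypot(*(W-c).T)-.033,p[:2]).x-p[:2])
plan((.594-.5736*.0148,.0531+.001,.2161+.8192*.0148),Rt(np.radians(.7),np.radians(35)),16,[.5]+[1]*14+[.5],s=s)
```

```text
[-0.00014957  0.00636757]
t 20.5 now [0.5036 0.1071 0.2504]
[0.002, 0.009, 0.006, -0.0, 0.0, 0.0032]
[0.006, 0.018, 0.012, -0.0001, 0.0001, 0.0065]
[0.006, 0.018, 0.012, -0.0001, -0.0, 0.0065]
[0.006, 0.018, 0.011, -0.0001, 0.0, 0.0065]
[0.008, 0.017, 0.012, -0.0001, 0.0001, 0.0065]
[0.008, 0.017, 0.012, -0.0001, -0.0, 0.0065]
[0.009, 0.016, 0.012, -0.0001, 0.0, 0.0065]
[0.009, 0.017, 0.012, -0.0001, 0.0001, 0.0065]
[0.01, 0.015, 0.012, -0.0, -0.0, 0.0065]
[0.011, 0.016, 0.012, -0.0001, 0.0, 0.0065]
[0.012, 0.015, 0.012, -0.0001, 0.0001, 0.0065]
[0.011, 0.014, 0.012, -0.0001, 0.0, 0.0065]
[0.013, 0.014, 0.012, -0.0001, 0.0, 0.0065]
[0.013, 0.013, 0.012, -0.0001, 0.0001, 0.0065]
[0.014, 0.013, 0.012, -0.0001, 0.0, 0.0065]
[0.007, 0.006, 0.006, -0.0, 0.0, 0.0033]
pred [0.58544811 0.05396718 0.22814376] step mm 6.847627326307997 q [-0.83  0.21  0.64  1.86 -0.14  1.12 -0.13] F [-0.7  0.3 -3.4]
```

View pics/z13.png

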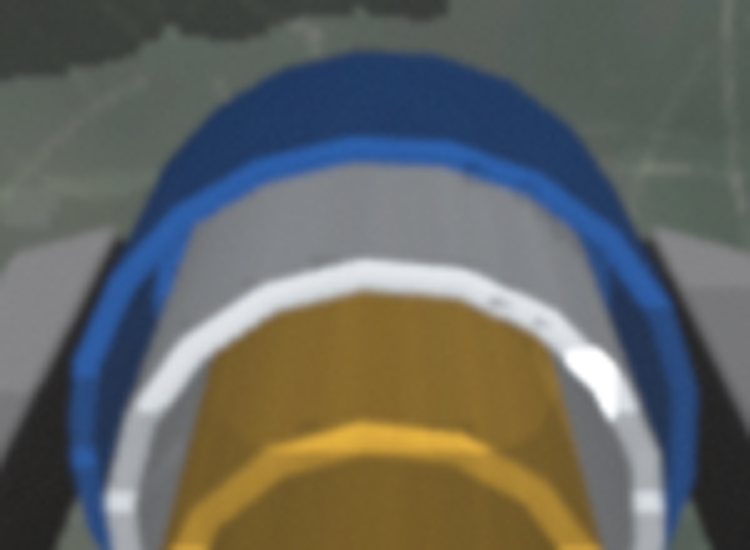

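Run:
```python
from plan import *
from scipy.optimize import least_squares
s=state();im=wristfix(imaging.get_image('wrist'),s);p=s['tool_pos']
print(onz(im,276.5,216.9,p[2]+.0292)-p-[0,.033,0])
m=cv2.inRange(cv2.cvtColor(im['color'],cv2.COLOR_RGB2HSV),(105,120,40),(125,255,255))
W=[]
for u in range(250,304,4):
    v=np.where(m[190:260,u])[0][0]+190-.5;W.append(onz(im,u,v,p[2]-.0148)[:2])
W=np.array(W)
print(least_squares(lambda c:np.hypot(*(W-c).T)-.033,p[:2]).x-p[:2])
```

```text
[-0.00045174 -0.00175989  0.0292    ]
[-0.00026754 -0.00312975]
```

Emit:
{"op": "servo_tool", "data": {
  "series": [
    [0.002,0.009,0.006,0,0,0.0032,-1],
    [0.006,0.018,0.012,-0.0001,0.0001,0.0065,-1],
    [0.006,0.018,0.012,-0.0001,0,0.0065,-1],
    [0.006,0.018,0.011,-0.0001,0,0.0065,-1],
    [0.008,0.017,0.012,-0.0001,0.0001,0.0065,-1],
    [0.008,0.017,0.012,-0.0001,0,0.0065,-1],
    [0.009,0.016,0.012,-0.0001,0,0.0065,-1],
    [0.009,0.017,0.012,-0.0001,0.0001,0.0065,-1]
  ]
}}

```text
t: 21.6
tool_pos: [0.5454, 0.08, 0.2403]
ee_rot: [1.335, 0.985, -0.974]
wrist_force: [0.5, -0.9, -3.7]
gripper_width: 0.0646
```

Emit:
{"op": "servo_tool", "data": {
  "series": [
    [0.01,0.015,0.012,0,0,0.0065,-1],
    [0.011,0.016,0.012,-0.0001,0,0.0065,-1],
    [0.012,0.015,0.012,-0.0001,0.0001,0.0065,-1],
    [0.011,0.014,0.012,-0.0001,0,0.0065,-1],
    [0.013,0.014,0.012,-0.0001,0,0.0065,-1],
    [0.013,0.013,0.011,-0.0001,0.0001,0.0065,-1],
    [0.014,0.013,0.01,-0.0001,0,0.0065,-1],
    [0.007,0.006,0.005,0,0,0.0033,-1]
  ]
}}

```text
t: 22.6
tool_pos: [0.5858, 0.0545, 0.2289]
ee_rot: [1.434, 0.755, -0.738]
wrist_force: [0.0, 0.8, -3.4]
gripper_width: 0.065
```

Run:
```python
from plan import *
s=state();im=wristfix(shot('wrist','w14.png'),s)
plan((.594-.5736*.0148,.0531+.002,.2161+.8192*.0148),Rt(np.radians(.7),np.radians(35)),2,s=s)
i=shot('top','t14.png')
i=imaging.get_image('scene');c=i['color'][100:230,200:360];cv2.imwrite('pics/s14.png',cv2.resize(c,None,fx=4,fy=4,interpolation=2)[:,:,::-1])
```

```text
t 22.6 now [0.5858 0.0545 0.2289]
[0.001, -0.001, -0.001, -0.0001, 0.0, -0.0002]
[0.0, -0.001, -0.001, -0.0, 0.0, -0.0001]
pred [0.58550375 0.05514619 0.22835834] step mm 0.5196152422706632 q [-0.89  0.07  0.72  2.2   0.19  0.29 -0.35] F [ 0.   0.8 -3.4]
```

View pics/w14.png

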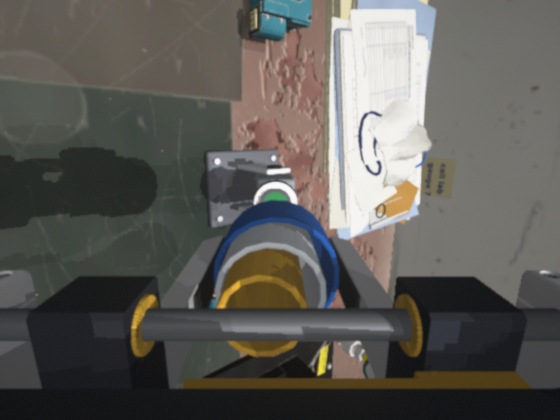

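View pics/s14.png

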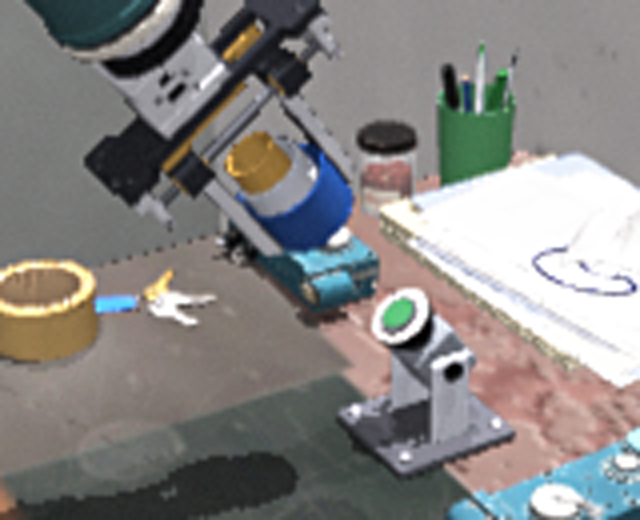

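View pics/t14.png

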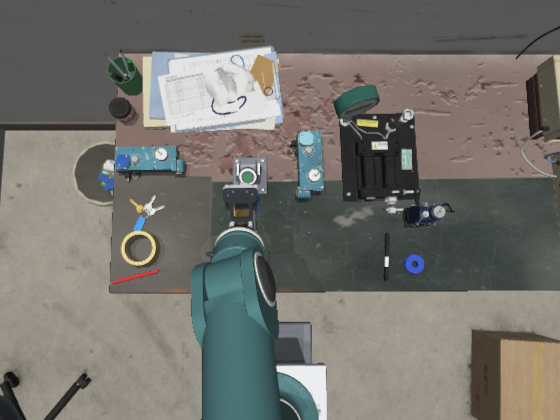

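The nest is held tilted in front of the lens with the inner cups still seated. I'll make a small correction, settle, and check against the scene view.

Emit:
{"op": "servo_tool", "data": {
  "series": [
    [0.001,-0.001,-0.002,-0.0001,0,-0.0003,-1],
    [0,0,0,0,0,0,-1],
    [0,0,0,0,0,0,-1],
    [0,0,0,0,0,0,-1],
    [0,0,0,0,0,0,-1],
    [0,0,0,0,0,0,-1],
    [0,0,0,0,0,0,-1],
    [0,0,0,0,0,0,-1]
  ]
}}

```text
t: 23.75
tool_pos: [0.5861, 0.0552, 0.229]
ee_rot: [1.433, 0.757, -0.74]
wrist_force: [-0.6, 0.1, -3.0]
gripper_width: 0.0646
```

Run:
```python
from plan import *
s=state();R=Ro.from_rotvec(s['ee_rot']).as_matrix();p=s['tool_pos'];i=imaging.get_image('scene')
x,y,z=R.T
B=p+x*.0148+z*.002
L=np.array([.6628,.0539,.1178]);zc=np.array([-.5736,-.007,.8192])
print(s['t'],p,'B',B,'B-L along',(B-L)@zc,'lateral',np.linalg.norm((B-L)-((B-L)@zc)*zc),'angle',np.degrees(np.arccos(-x@zc)),s['wrist_force'],s['gripper_width'],np.abs(s['qd']).max())
f=5;x0,y0=235,120;c=cv2.resize(i['color'][y0:y0+80,x0:x0+80],None,fx=f,fy=f,interpolation=2)[:,:,::-1].copy()
c2=c.copy()
for h,col in [(0,(0,0,255)),(.044,(0,255,0))]:
    pts=[proj(i,B-x*h+.033*(np.cos(a)*y+np.sin(a)*z)) for a in np.linspace(0,2*np.pi,60)]
    cv2.polylines(c2,[np.int32([((u-x0+.5)*f,(v-y0+.5)*f) for u,v in pts])],True,col,1)
cv2.imwrite('pics/s15.png',np.hstack([c,c2]))
w=wristfix(shot('wrist','w15.png'),s)
a=cv2.resize(w['color'][180:370,180:370],None,fx=3,fy=3)[:,:,::-1].copy()
for h,r,col in [(0,.033,(0,0,255)),(.044,.033,(0,255,0)),(.062,.026,(255,0,255)),(.08,.019,(255,255,0))]:
    pts=[proj(w,B-x*h+r*(np.cos(t)*y+np.sin(t)*z)) for t in np.linspace(0,2*np.pi,60)]
    cv2.polylines(a,[np.int32([((u-180+.5)*3,(v-180+.5)*3) for u,v in pts])],True,col,1)
cv2.imwrite('pics/w15z.png',a)
```

```text
23.75 [0.58610154 0.05523789 0.22899908] B [0.59461194 0.05333985 0.21687429] B-L along 0.12027824811695702 lateral 0.0010095680580885 angle nan [-0.60864759  0.14367935 -3.01090258] 0.06463871431459316 0.0017612716050977163<stdin>:6: RuntimeWarning: invalid value encountered in arccos
```

View pics/s15.png

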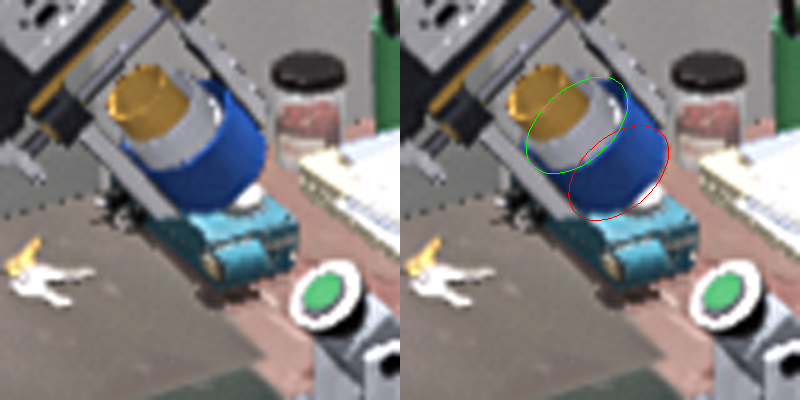

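View pics/w15z.png

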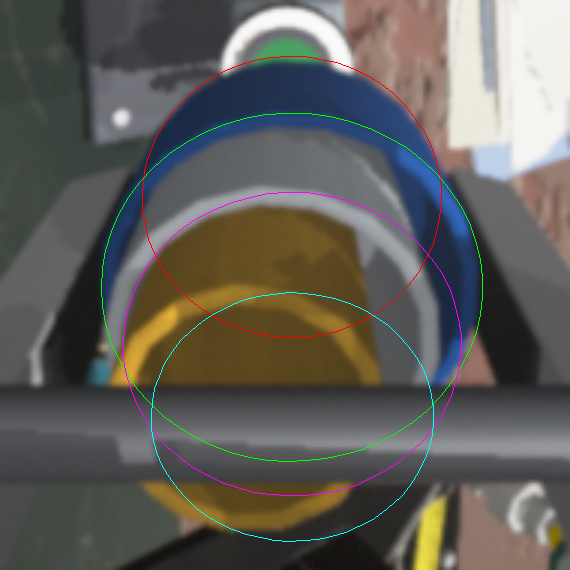

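Run:
```python
from plan import *
print(robot.job_done())
s=state();print(s['t'],s['tool_pos'],s['gripper_width'])
```

```text
the job is handed in; nothing more can be done
None
the job is handed in; nothing more can be done
```

The nest is made up and handed in. I stood the silver cup in the blue one first, then the brass cup in the silver one. I then gripped the blue cup with 45 N, lifted the nest and tilted it 35° towards the inspection camera. At about 24 s the arm was still holding it there.

**Position:** by my measurements the underside is about 120 mm out along the camera's line of sight and about 1 mm off centre.

**Squareness:** it is square to within measurement error. The exact angle came out as NaN because the cosine was just over 1, so I did not get a number for it. Camera yaw measured between about −0.4° and 3.7°, most readings within about 1°; I used 0.7°.

**Overlays:** the computed outline of the blue cup matched the scene and wrist views to about 1–2 mm. That is also about the size of the calibration error.

**Inner cups and stillness:** the inner cups lean on the downhill side within their play but stay inside. Wrist force was steady at about 3 N and the arm was at rest.

**Not checked:** I could not see the white disc directly from any camera. The state could not be read again after hand-in. In the last top view I saw no bystander moved and the arm clear of the inspection camera, but I did not measure this.

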